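Hold the reference plate in the photometer

TASK

Start a new reading on the photometer by pulling its front flap all the way down and then pushing it fully shut again. Only then lift the flat reference plate out of its stand, gently lower its blade through the narrow slot in the deck until about 33 mm of it is inside (some 17 mm of blade still showing, the grip clear of the deck), and finish while still gripping it there, upright, still and hanging from the gripper with no more than a light touch against the sides of the slot. Leave the flap shut and the other things on the bench where they are.

Things in the scene. Friction and masses are not known exactly. Their poses are not given: they have to be found in the camera images.
- photometer: bench photometer, a grey and white box 260 mm deep (its x) by 200 wide (its y) with a flat deck 120 mm high; origin at the centre of its underside, x points from its front to its rear, y to its left, z up; fixed to the bench, its front (-x) faces the robot. The front 110 mm of the deck is a bare 12 mm thick metal plate over a hollow light chamber (floor 35 mm above the bench) that is closed in front by a flap
- slot (a point): centre of the slot in the deck plate, at the deck's upper surface (75 mm ahead of the photometer's centre, 120 mm above the bench); same axes as the photometer. The slot is 42 mm long (along y) by 10 mm wide (along x), goes right through the 12 mm plate, has a 1.5 mm chamfer at its mouth and opens into the chamber, 73 mm deep below the plate
- flap (a joint): angle of the bottom-hinged front flap, rad: 0 = shut (upright), 1.2 = fully down (its stop), growing as the top swings out towards the robot. It starts shut or up to 0.25 ajar. A stiff hinge (about 0.15 N m) keeps it wherever it is left; 2 to 4 N at the bar moves it
- flap_hinge (a point): mid-point of the flap's hinge line, 136 mm ahead of the photometer's centre, 35 mm above the bench; the hinge runs along the photometer's y (the point's axes are those of the photometer)
- flap_bar (a point): centre of the round pull bar (12 mm diameter, 90 mm long along y) on the flap's upper edge, 115 mm from the hinge; with the flap shut its centre stands 30 mm above the deck, so that fingers can go behind it (towards the slot) or grip it from above. The bar is black; the flap itself is a grey panel 200 mm wide and 8 mm thick up to the deck, 80 mm wide above it
- plate_mid (a point): reference plate, centre (half-way up its 80 mm height), loose, 90 g: a flat aluminium blade 40 mm wide (its y), 8 mm thick (its x), 50 mm tall, with a small black round filter near its foot, and above it a black plastic grip 52 mm wide (y), 14 mm thick (x), 30 mm tall, whose centre lies 25 mm above this point. z up. It starts upright, blade down, in a grey stand; either way round is the same
- plate_foot (a point): middle of the lower end of the plate's blade, 40 mm below plate_mid; the underside of the grip is 50 mm above it
- stand: grey plastic block fixed to the bench that holds the reference plate upright, on the left or right of the photometer: base 90 by 90 mm, block 60 (x) by 80 (y) mm, top 45 mm above the bench, pocket 11 by 43 mm, 35 mm deep (floor 10 mm above the bench); origin at the centre of its underside
- tube_rack: bystander: white rack of capped test tubes, 66 by 150 mm, 97 mm high; origin under its centre; loose
- mortar: bystander: white bowl, 90 mm across, 50 mm high; origin under its centre; loose
- beaker: bystander: glass beaker, 72 mm across, 100 mm high; origin under its centre; loose
- bottle: bystander: amber bottle, 72 mm across, 150 mm high; origin under its centre; loose
- tip_box: bystander: pipette tip box 80 by 120 mm, 62 mm high; origin under its centre; loose
- dish: bystander: flat shut dish, 88 mm across, 15 mm high; origin under its centre; loose
Not all that is in view belongs to the job. Of the things that look like the part that bears plate_mid, the smallest one is meant.

How it is judged:
By the outcome, as a careful person would: the job done as asked, in the order asked, and still so for the second after the job is handed in, while the arm keeps its last pose, push and grip.
It also fails if it takes over 64 s, if anything falls off the work surface, if the arm or the gripper's body presses on something with over 40 N, if the wrist force passes 120 N, or if a joint passes its speed limit or range.

ROBOT

A 6-joint arm with a two-finger parallel gripper is mounted at the origin on the work surface. World frame = base frame: x ahead of the robot, y to its left, z up, the work surface at z = 0. Lengths are in m, angles in degrees, forces in N, time in s.
With the tool pointing down it reaches from about 0.325 to 0.9 m from the base axis. Payload 3.5 kg.
Tool frame: the origin (TCP) lies at the very end of the fingers, on their centre line; the grasp point (between the pads) lies 19 mm behind it; z points along the fingers, y is the line along which they close (so a half turn about z gives the same grasp; the last joint's range is limited). The gripper opens to 85 mm and grips with 20 to 120 N. Pads are 22 mm wide; open, the fingers measure 114 mm over their backs; the gripper's body (76 mm by 85 mm) begins 54 mm behind the grasp point. The pads swing forward as they close: fully open they stand 13 mm farther back than shut.
Start: joints at [-72.617, 15.837, -1.513, 72.651, 0, 84.076], TCP at [0.247, -0.574, 0.231] pointing down, gripper open.
Joint ranges: [-178.77, 178.77], [-48.84, 107.48], [-61.69, 71.31], [-111.58, 123.2], [-90, 87.43], [-180, 180]. Speed limits (degrees/s): [147.25, 147.25, 180, 180, 180, 180].

INTERFACE

Orientations are given as [roll, pitch, yaw] about the fixed x, y, z axes, in that order (R = Rz(yaw) Ry(pitch) Rx(roll)).
In Python, from station import robot gives the robot as it stands. The module is installed in compiled form; this text tells all that it offers.
- The arm moves only by the tool send_rows, never from a script. Its argument "series" is a list of rows, each an object with "translation": the shift along the tool's x, y, z in m, a list of three; "spin": the turn about the tool's z in rad; "gripper": the gripper command: -1 is shut, 1 is fully open, values between are in proportion. In form: [{"translation": [dx, dy, dz], "spin": spin, "gripper": gripper}, ...]. A call has 1 to 20 rows; each row shifts and turns the commanded pose from where the row before left it, along the tool's axes as they then stand; what a row does not reach is not made up. A row lasts 1/12 s, in which the tool goes at most 41.7 mm and 7.16 degrees, less where a joint would pass 70% of its speed; a pose out of reach is approached as far as the arm can. A call with a gripper value outside its range is refused whole. The fingers move at their own pace and stop on an object; "force" is the grip in N (left out, the last holds). Time passes only in rows, so rows that do not move let the fingers close. It gives the time, the measured TCP pose, the force, the opening and the grip force at its end, in the units of the state.
- robot.get_obs(): the state, without advancing time (a new reading comes with each control period).
- robot.camera(name): name is "side" or "top"; returns (picture, depth): 384x512x3 uint8, red, green, blue; 384x512 float32, m along the optical axis (not along the pixel's ray), 0 where there is no reading.
- robot.get_calibration(name): a dict with "mtx" (3x3 intrinsics, pixels), "k1" (the pictures are not rectified: a ray, as slopes to the right and down, at radius r is drawn at 1 + k1 r^2 times it, then the intrinsics apply), "world_to_cam" (4x4, takes a point from world to camera coordinates). Camera axes: x right, y up, looking along -z (the intrinsics and any distortion apply to the point x, -y, -z); pixel columns grow to the right and rows downward; lengths in m; the calibration is good to about 2 mm. A picture is of the moment at which its call begins. get_calibration takes no time and is no camera call.
- robot.sign_off(): hands the job in; it is judged then, once.
The state is a dict: "t": time; "qpos": joint angles; "qvel": joint speeds; "joint_torque": joint torques, N m; "ee_pos": TCP position; "tcp_rot": TCP orientation; "contact_force": force on the tool from outside, world axes, zero at the start; "moment": the same for the moment, N m; "width": finger opening in m; "grasp_force": force on a finger pad.
Only numpy, scipy, OpenCV 4.12 (cv2) and the standard library are available. Lean on these libraries where they do the work, as an engineer would, in place of code of your own. Each camera call takes 0.05 s, during which the arm holds its last target. There are 200 camera calls.

## Working session

There is one attempt and no reset: what is moved stays moved. The work goes in short steps, Python scripts to look and compute and a tool call to move; the robot and the scene stay as the last step left them, time stands still between calls to the robot, and variables do not carry over. Pictures are saved under pics/ and viewed, at most 10 in all, crops included, and the job is handed in when it is done.

Besides the shell and the picture viewer there is one more tool, called after "Call:" by a JSON object that holds its "name" and its "arguments". send_rows: Moves the arm, as the interface text tells. Its arguments: {"type":"object","properties":{"series":{"type":"array"},"force":{"type":"number"}},"required":["series"]}

```bash
mkdir -p pics
cat > h.py <<'E'
import numpy as np, cv2
from station import robot
def shot(n):
    p,d=robot.camera(n); return p,d
def cloud(n,d):
    c=robot.get_calibration(n);K=np.array(c["mtx"]);T=np.linalg.inv(np.array(c["world_to_cam"]))
    h,w=d.shape
    u,v=np.meshgrid(np.arange(w),np.arange(h))
    xd=(u-K[0,2])/K[0,0];yd=(v-K[1,2])/K[1,1]
    x,y=xd.copy(),yd.copy()
    for _ in range(20):
        f=1+c["k1"]*(x*x+y*y);x=xd/f;y=yd/f
    P=np.stack([x*d,-y*d,-d,np.ones_like(d)],-1)@T.T
    P=P[...,:3];P[d==0]=np.nan
    return P
E
python3 - <<'E'
from h import *
print(robot.get_obs())
for n in("side","top"):
    p,d=shot(n);np.savez(n+"0.npz",p=p,P=cloud(n,d));cv2.imwrite(f"pics/{n}0.png",cv2.resize(p[...,::-1],(768,576)))
    c=robot.get_calibration(n);print(n,c["mtx"],c["k1"],np.linalg.inv(np.array(c["world_to_cam"])).round(3))
E
```

```text
{'t': 0.0, 'qpos': array([-7.26180777e+01,  1.58786103e+01, -1.59855136e+00,  7.26508163e+01,
       -1.31561527e-03,  8.40746621e+01]), 'qvel': array([ 0.07231085,  0.05682651, -0.04306932,  0.00116522, -0.08907372,
        0.04441338]), 'joint_torque': array([ 1.97072994e-03, -4.45511734e+01,  2.95200849e+01,  1.64273829e-02,
        7.51534412e-05,  1.18147736e-05]), 'ee_pos': array([ 0.24702781, -0.57325452,  0.23015006]), 'tcp_rot': array([-1.79872570e+02, -1.19028755e-02,  2.33072484e+01]), 'contact_force': array([0.39434466, 0.34424381, 0.0208044 ]), 'moment': array([-0.0334333 , -0.01063252, -0.03628387]), 'grasp_force': 0.0, 'width': 0.08550350280869819}
side [[427.9510931    0.         259.8121592 ]
 [  0.         427.9510931  187.86059496]
 [  0.           0.           1.        ]] -0.035247187965267754 [[-0.798  0.457 -0.394  0.056]
 [-0.603 -0.594  0.532  0.666]
 [ 0.009  0.662  0.75   1.056]
 [ 0.     0.     0.     1.   ]]
top [[418.96871722   0.         259.48072896]
 [  0.         418.96871722 191.0069898 ]
 [  0.           0.           1.        ]] 0.02327109244876924 [[ 6.000e-03  9.750e-01 -2.220e-01  3.050e-01]
 [-1.000e+00  5.000e-03 -3.000e-03 -4.000e-03]
 [-1.000e-03  2.220e-01  9.750e-01  1.311e+00]
 [ 0.000e+00  0.000e+00  0.000e+00  1.000e+00]]
```

View pics/side0.png

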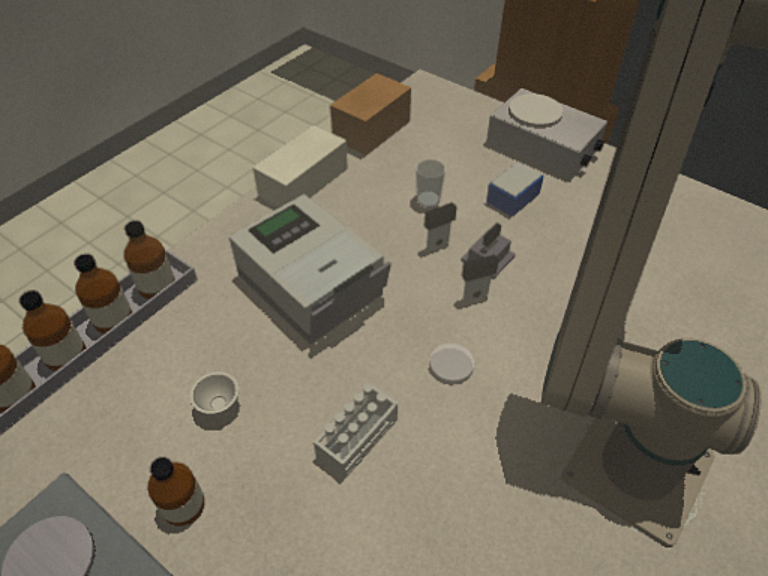

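View pics/top0.png

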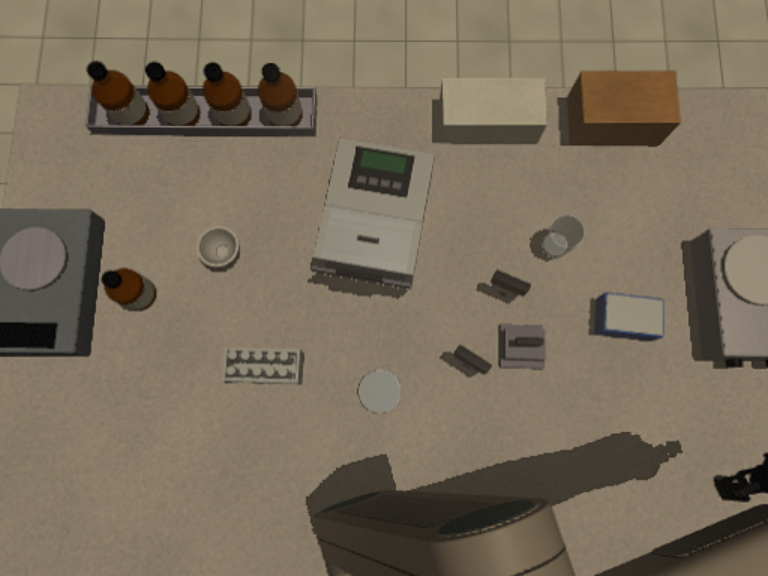

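Side view: photometer in the centre with its slot at about (327,266); plate in its stand at about (490,240), two larger look-alikes stand free at (438,228) and (478,280). Top view: slot (368,239), bar about (365,278), plate in its stand (525,342).

```bash
cat > m.py <<'E'
from h import *
def rect(Q):
    r=cv2.minAreaRect(Q[:,:2].astype(np.float32)*1000); return np.round(np.array(r[0])/1000,4),np.round(r[1],1),round(r[2],2)
for n in("top","side"):
    f=np.load(n+"0.npz");p=f["p"].astype(int);P=f["P"];z=P[...,2];g=p.sum(-1)/3;sat=p.max(-1)-p.min(-1)
    roi=(P[...,0]>.35)&(P[...,0]<.9)&(P[...,1]>-.15)&(P[...,1]<.2)
    deck=roi&(abs(z-.12)<.006)
    m=cv2.morphologyEx(deck.astype(np.uint8),cv2.MORPH_OPEN,np.ones((3,3)))
    k,l,s,c=cv2.connectedComponentsWithStats(m); i=1+s[1:,4].argmax()
    D=P[l==i]; print(n,"deck",rect(D),np.median(D[:,2]),len(D))
    # slot: dark blob inside hull of deck
    r0=(D[:,:2].mean(0))
    u,v=((368/1.5,239/1.5) if n=="top" else (327/1.5,266/1.5));u,v=int(u),int(v)
    print(g[v-6:v+7,u-12:u+13].astype(int)); 
    bar=roi&(z>.135)&(z<.17)
    if bar.sum()>5: print("bar",rect(P[bar]),np.percentile(P[bar][:,2],[5,50,95]),bar.sum(),P[bar].mean(0))
    # stand/plate
    u,v=((525/1.5,342/1.5) if n=="top" else (490/1.5,243/1.5));u,v=int(u),int(v)
    W=np.zeros_like(deck);W[v-25:v+26,u-25:u+26]=1
    c0=P[v,u];print("at plate",c0)
    near=W&(np.hypot(P[...,0]-c0[0],P[...,1]-c0[1])<.07)
    pl=near&(z>.065)
    print("plate",rect(P[pl]),P[pl].mean(0),P[pl][:,2].max(),pl.sum())
    tp=near&(z>.083);print("plate top",rect(P[tp]),tp.sum(),np.median(P[tp],0))
    st=near&(abs(z-.045)<.006);print("stand top",rect(P[st]),st.sum())
E
python3 m.py
```

```text
top deck (array([0.7456, 0.03  ]), array([200.9, 263.7]), 80.12) 0.12049664159384155 4771
[[136 136 138 136 136 137 138 137 138 139 137 140 141 139 139 141 141 142
  142 140 142 141 141 139 141]
 [138 138 138 138 136 137 139 139 138 139 138 138 139 138 138 139 139 141
  141 140 142 142 141 141 140]
 [138 138 138 137 138 140 141 142 142 141 139 141 141 139 142 139 139 140
  140 141 139 141 141 140 141]
 [136 137 138 138 140 122 121 116 131 133 138 139 144 142 144 143 144 143
  139 141 140 139 142 140 141]
 [138 138 138 138 141  95  72  64  92 103 107 111 124 125 133 142 140 145
  145 144 143 142 143 143 143]
 [139 138 140 139 137  81  45  48  51  58  58  66  75  83  92 110 108 125
  123 116 147 144 142 142 144]
 [138 139 138 140 132  69  40  43  43  47  49  46  50  50  51  61  59  77
   76  69 146 142 140 141 141]
 [137 138 139 139 134 115 101  94  77  64  50  50  44  43  45  47  48  50
   47  85 146 143 143 142 139]
 [138 137 139 138 140 142 136 133 122 116 112 104 102  82  75  64  49  49
   41  98 144 141 144 142 142]
 [136 135 137 137 139 139 139 141 141 141 143 139 138 127 123 116
[... 2070 characters left out ...]
3 154 158]
 [153 154 150 153 154 154 158 152 151 158 154 153 153 154 155 155 152 154
  157 155 152 153 157 156 159]
 [152 151 153 152 156 155 155 156 158 150 154 153 153 156 156 154 152 151
  155 151 153 158 155 159 160]]
bar (array([0.5926, 0.0578]), array([90.4, 14.9]), 80.5) [0.13706291 0.15284923 0.15709905] 160 [0.5922078  0.05909711 0.15058625]
at plate [ 0.47289343 -0.25927812  0.06502069]
plate (array([ 0.4777, -0.2749]), array([56.8, 14.3]), 87.93) [ 0.47631372 -0.26931951  0.08357465] 0.09581272242874195 102
plate top (array([ 0.4777, -0.2749]), array([56.8, 14.3]), 87.93) 60 [ 0.47681337 -0.27166673  0.09096883]
stand top (array([ 0.4795, -0.2754]), array([86.2, 62.7]), 88.79) 238
```

```bash
cat >> h.py <<'E'
def cast(n,uv,zp):
    c=robot.get_calibration(n);K=np.array(c["mtx"]);T=np.linalg.inv(np.array(c["world_to_cam"]))
    uv=np.atleast_2d(np.asarray(uv,float));q=(uv-[K[0,2],K[1,2]])/[K[0,0],K[1,1]];s=q.copy()
    for _ in range(20): s=q/(1+c["k1"]*(s**2).sum(1,keepdims=True))
    r=np.c_[s[:,0],-s[:,1],-np.ones(len(s))]@T[:3,:3].T;o=T[:3,3]
    return (o+r*((zp-o[2])/r[:,2])[:,None])[:,:2]
def slot(n,p,u,v):
    g=p.astype(float).mean(-1);W=g[v-12:v+13,u-16:u+17];bg=np.median(W)
    w=np.clip((bg-W)/(bg-W.min()),0,1);w[w<.15]=0
    vv,uu=np.mgrid[v-12:v+13,u-16:u+17]
    m=w>0;xy=cast(n,np.c_[uu[m],vv[m]],.12);w=w[m];c=(w[:,None]*xy).sum(0)/w.sum()
    e,V=np.linalg.eigh(np.cov((xy-c).T,aweights=w));a=V[:,1];return c,np.degrees(np.arctan2(a[1],a[0]))%180-90,np.sqrt(12*e)
E
python3 - <<'E'
from h import *
for n,u,v in(("top",245,159),("side",218,177)):
    f=np.load(n+"0.npz");p=f["p"]
    print(n,slot(n,p,u,v))
    P=f["P"];z=P[...,2]
    for nm,(a,b) in {"decoyA":((340,190),(292,150)),"decoyB":((313,239),(319,187))}.items():
        if n=="side":a=b
        u,v=a;Q=P[v-14:v+15,u-14:u+15].reshape(-1,3);Q=Q[Q[:,2]>.05];print(nm,Q.mean(0),Q[:,2].max())
    # plate top from colour: cast dark pixels at z=.09
    u,v=(350,228) if n=="top" else (327,158)
    d=np.load(n+"0.npz");m=np.zeros(z.shape,bool);m[v-14:v+15,u-14:u+15]=1
    m&=(z>.08)&(p.mean(-1)<75)
    vv,uu=np.nonzero(m);xy=cast(n,np.c_[uu,vv],.09);print("grip",cv2.minAreaRect((xy*1000).astype(np.float32)),xy.mean(0),m.sum())
E
```

```text
top (array([0.67198734, 0.04260794]), np.float64(-10.257389524338166), array([0.01185367, 0.04393173]))
decoyA [ 0.58728788 -0.23823901  0.10257492] 0.11763387365067612
decoyB [ 0.43581167 -0.15919051  0.10742108] 0.11741836212859758
grip ((474.6083068847656, -273.8233337402344), (14.706025123596191, 50.05143356323242), 0.3710497319698334) [ 0.47474317 -0.2733571 ] 93
side (array([0.64451417, 0.0470195 ]), np.float64(82.42318584853228), array([0.03509773, 0.10423467]))
decoyA [ 0.59003379 -0.23421163  0.09226207] 0.11791974530197047
decoyB [ 0.43855534 -0.15287166  0.09181912] 0.11922830870321943
grip ((466.80999755859375, -242.28248596191406), (40.006996154785156, 113.07475280761719), 26.698760986328125) [ 0.46634065 -0.2477513 ] 88
```

Call:
{"name": "send_rows", "arguments": {"series": [{"translation":[0,0,-0.03],"spin":-0.124,"gripper":-1},{"translation":[0,0,-0.03],"spin":-0.124,"gripper":-1},{"translation":[0,0,-0.03],"spin":-0.124,"gripper":-1},{"translation":[0,0,0],"spin":-0.124,"gripper":-1},{"translation":[0,0,0],"spin":-0.124,"gripper":-1},{"translation":[0,0,0],"spin":-0.124,"gripper":-1},{"translation":[0,0,0],"spin":-0.124,"gripper":-1},{"translation":[0,0,0],"spin":-0.125,"gripper":-1},{"translation":[0,0,0],"spin":0,"gripper":-1}]}}

```text
t: 0.85
ee_pos: [0.2472, -0.5737, 0.3207]
tcp_rot: [-180.0, -0.1, 80.3]
contact_force: [0.1, -0.3, -0.3]
width: -0.0
grasp_force: 0.0
```

Call:
{"name": "send_rows", "arguments": {"series": [{"translation":[0.034,0.013,0],"spin":0,"gripper":-1},{"translation":[0.034,0.013,0],"spin":0,"gripper":-1},{"translation":[0.034,0.013,0],"spin":0,"gripper":-1},{"translation":[0.034,0.013,0],"spin":0,"gripper":-1},{"translation":[0.034,0.013,0],"spin":0,"gripper":-1},{"translation":[0.034,0.013,0],"spin":0,"gripper":-1},{"translation":[0.034,0.013,0],"spin":0,"gripper":-1},{"translation":[0.034,0.013,0],"spin":0,"gripper":-1},{"translation":[0.034,0.013,0],"spin":0,"gripper":-1},{"translation":[0.034,0.013,0],"spin":0,"gripper":-1},{"translation":[0.034,0.013,0],"spin":0,"gripper":-1},{"translation":[0.034,0.013,0],"spin":0,"gripper":-1},{"translation":[0.034,0.013,0],"spin":0,"gripper":-1},{"translation":[0.034,0.013,0],"spin":0,"gripper":-1},{"translation":[0.034,0.013,0],"spin":0,"gripper":-1},{"translation":[0.034,0.013,0],"spin":0,"gripper":-1},{"translation":[0.034,0.013,0],"spin":0,"gripper":-1},{"translation":[0.034,0.013,0],"spin":0,"gripper":-1},{"translation":[0.034,0.013,0],"spin":0,"gripper":-1},{"translation":[0.034,0.013,0],"spin":0,"gripper":-1}]}}

```text
t: 2.52
ee_pos: [0.6196, 0.0537, 0.3209]
tcp_rot: [-180.0, 0.0, 80.0]
contact_force: [0.4, -0.5, 0.7]
width: -0.0
grasp_force: 0.0
```

Call:
{"name": "send_rows", "arguments": {"series": [{"translation":[0,0,0.03],"spin":0,"gripper":-1},{"translation":[0,0,0.03],"spin":0,"gripper":-1},{"translation":[0,0,0.03],"spin":0,"gripper":-1},{"translation":[0,0,0.03],"spin":0,"gripper":-1},{"translation":[0,0,0],"spin":0,"gripper":-1},{"translation":[0,0,0],"spin":0,"gripper":-1}]}}

```text
t: 3.02
ee_pos: [0.6172, 0.0519, 0.1992]
tcp_rot: [-179.7, 0.0, 80.1]
contact_force: [0.8, -0.5, -0.1]
width: 0.0004
grasp_force: 0.0
```

Call:
{"name": "send_rows", "arguments": {"series": [{"translation":[0,0.005,0.02],"spin":0,"gripper":-1},{"translation":[0,0,0.02],"spin":0,"gripper":-1},{"translation":[0,0,0.015],"spin":0,"gripper":-1},{"translation":[0,0,0.01],"spin":0,"gripper":-1},{"translation":[0,0,0],"spin":0,"gripper":-1},{"translation":[0,0,0],"spin":0,"gripper":-1}]}}

```text
t: 3.52
ee_pos: [0.6251, 0.0509, 0.1378]
tcp_rot: [179.9, -0.0, 80.2]
contact_force: [-0.7, 0.8, -0.2]
width: -0.0002
grasp_force: 0.0
```

Call:
{"name": "send_rows", "arguments": {"series": [{"translation":[0,-0.006,0],"spin":0,"gripper":-1},{"translation":[0,-0.006,0],"spin":0,"gripper":-1},{"translation":[0,-0.006,0],"spin":0,"gripper":-1},{"translation":[0,-0.006,0],"spin":0,"gripper":-1},{"translation":[0,-0.006,0],"spin":0,"gripper":-1}]}}

```text
t: 3.93
ee_pos: [0.5945, 0.0562, 0.1371]
tcp_rot: [179.9, -0.0, 80.2]
contact_force: [2.3, -0.1, -0.9]
width: 0.0001
grasp_force: 0.6
```

Run:
```python
from h import *
p,d=shot("side");cv2.imwrite("pics/s1.png",cv2.resize(p[100:260,130:300,::-1],(680,600)));print(robot.get_obs()["contact_force"])
```

```text
[-1.17943508 -0.39980177  0.23220243]
```

View pics/s1.png

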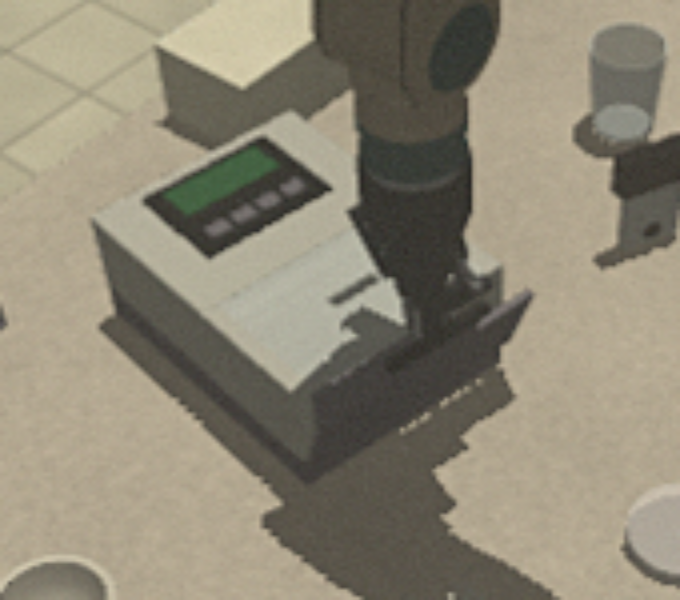

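Side view: closed fingers sit behind the bar (430,340), and the flap is coming open, about 0.3 rad. I'll continue pulling along the arc.

Call:
{"name": "send_rows", "arguments": {"series": [{"translation":[0,-0.005,0.001],"spin":0,"gripper":-1},{"translation":[0,-0.005,0.001],"spin":0,"gripper":-1},{"translation":[0,-0.005,0.001],"spin":0,"gripper":-1},{"translation":[0,-0.005,0.0015],"spin":0,"gripper":-1},{"translation":[0,-0.005,0.002],"spin":0,"gripper":-1},{"translation":[0,-0.005,0.002],"spin":0,"gripper":-1},{"translation":[0,-0.005,0.002],"spin":0,"gripper":-1},{"translation":[0,-0.005,0.0025],"spin":0,"gripper":-1},{"translation":[0,-0.005,0.003],"spin":0,"gripper":-1},{"translation":[0,0,0],"spin":0,"gripper":-1}]}}

```text
t: 4.82
ee_pos: [0.5481, 0.064, 0.1193]
tcp_rot: [-179.8, 0.0, 80.2]
contact_force: [-0.1, -0.1, 0.2]
width: 0.0001
grasp_force: 0.0
```

```bash
cat > bar.py <<'E'
from h import *
# angle of flap from side/top clouds: fit in photometer frame
import sys
c=np.array([.7459,.0298]);t=np.radians(-9.9);X=np.array([np.cos(t),np.sin(t)]);Y=np.array([-X[1],X[0]])
o=robot.get_obs();print("tool px",(o["ee_pos"][:2]-c)@X,(o["ee_pos"][:2]-c)@Y,o["ee_pos"][2],o["contact_force"].round(1))
for n in("side","top"):
    p,d=shot(n);P=cloud(n,d);x=(P[...,:2]-c)@X;y=(P[...,:2]-c)@Y;z=P[...,2]
    m=(abs(y)<.092)&(abs(y)>(.055 if n=="side" else .02))&(x<-.142)&(x>-.28)&(z>.03)&(z<.16)
    a=np.arctan2(-.136-x[m],z[m]-.035);r=np.hypot(-.136-x[m],z[m]-.035)
    k=(r>.04)&(r<.13);print(n,k.sum(),"flap angle",np.percentile(a[k],[10,50,90]).round(3),"max r",np.sort(r)[-5:].round(3) if len(r) else "")
E
python3 bar.py
```

```text
tool px -0.20075643395977774 -0.0002981219569678936 0.11933537920341514 [-0.1 -0.1  0.2]
side 79 flap angle [0.609 0.672 0.738] max r [0.087 0.087 0.087 0.087 0.09 ]
top 219 flap angle [0.666 0.7   0.74 ] max r [0.119 0.12  0.121 0.122 0.123]
```

Call:
{"name": "send_rows", "arguments": {"series": [{"translation":[0,-0.0045,0.0035],"spin":0,"gripper":-1},{"translation":[0,-0.004,0.0035],"spin":0,"gripper":-1},{"translation":[0,-0.004,0.004],"spin":0,"gripper":-1},{"translation":[0,-0.0035,0.004],"spin":0,"gripper":-1},{"translation":[0,-0.0035,0.004],"spin":0,"gripper":-1},{"translation":[0,-0.003,0.004],"spin":0,"gripper":-1},{"translation":[0,-0.003,0.004],"spin":0,"gripper":-1},{"translation":[0,-0.003,0.004],"spin":0,"gripper":-1},{"translation":[0,-0.0025,0.004],"spin":0,"gripper":-1},{"translation":[0,-0.002,0.004],"spin":0,"gripper":-1},{"translation":[0,0,0],"spin":0,"gripper":-1}]}}

```text
t: 5.83
ee_pos: [0.5168, 0.0694, 0.0805]
tcp_rot: [-179.9, 0.0, 80.2]
contact_force: [3.0, -0.3, -0.1]
width: -0.0006
grasp_force: 0.8
```

```bash
python3 bar.py
```

```text
tool px -0.23246441757706404 -0.0003589947514412902 0.08052245448433026 [ 3.  -0.3 -0.1]
side 168 flap angle [1.059 1.11  1.164] max r [0.085 0.085 0.086 0.086 0.088]
top 340 flap angle [1.092 1.149 1.199] max r [0.121 0.121 0.122 0.123 0.125]
```

Call:
{"name": "send_rows", "arguments": {"series": [{"translation":[0,-0.001,0.003],"spin":0,"gripper":-1},{"translation":[0,-0.001,0.003],"spin":0,"gripper":-1},{"translation":[0,0,0],"spin":0,"gripper":-1},{"translation":[0,0,0],"spin":0,"gripper":-1}]}}

```text
t: 6.27
ee_pos: [0.5182, 0.0696, 0.0782]
tcp_rot: [179.7, -0.0, 80.2]
contact_force: [0.3, -1.4, 12.5]
width: -0.0001
grasp_force: 7.1
```

```bash
python3 bar.py
```

```text
tool px -0.2311524286690431 1.0504756642570313e-05 0.07815630516623034 [ 0.3 -1.4 12.5]
side 173 flap angle [1.064 1.113 1.172] max r [0.086 0.086 0.087 0.088 0.089]
top 338 flap angle [1.091 1.151 1.193] max r [0.121 0.121 0.122 0.122 0.123]
```

Call:
{"name": "send_rows", "arguments": {"series": [{"translation":[0,0,-0.02],"spin":0,"gripper":-1},{"translation":[0,0,-0.02],"spin":0,"gripper":-1},{"translation":[0,-0.02,-0.01],"spin":0,"gripper":-1},{"translation":[0,-0.02,0],"spin":0,"gripper":-1},{"translation":[0,-0.012,0],"spin":0,"gripper":-1},{"translation":[0,0,0],"spin":0,"gripper":-1},{"translation":[0,0,0.025],"spin":0,"gripper":-1},{"translation":[0,0,0.025],"spin":0,"gripper":-1},{"translation":[0,0,0.013],"spin":0,"gripper":-1},{"translation":[0,0,0],"spin":0,"gripper":-1},{"translation":[0,0,0],"spin":0,"gripper":-1}]}}

```text
t: 7.28
ee_pos: [0.4636, 0.0784, 0.0612]
tcp_rot: [-179.8, 0.0, 80.2]
contact_force: [0.8, 0.3, -0.1]
width: -0.0004
grasp_force: 0.0
```

```bash
python3 bar.py
```

```text
tool px -0.28646736846195264 -0.0006161441598764222 0.06120328471476419 [ 0.8  0.3 -0.1]
side 136 flap angle [1.059 1.107 1.162] max r [0.085 0.085 0.085 0.085 0.086]
top 398 flap angle [1.096 1.151 1.193] max r [0.121 0.121 0.121 0.122 0.122]
```

Call:
{"name": "send_rows", "arguments": {"series": [{"translation":[0,0.008,0],"spin":0,"gripper":-1},{"translation":[0,0.008,0],"spin":0,"gripper":-1},{"translation":[0,0.006,0],"spin":0,"gripper":-1},{"translation":[0,0.006,0.0],"spin":0,"gripper":-1},{"translation":[0,0.006,-0.002],"spin":0,"gripper":-1},{"translation":[0,0.006,-0.005],"spin":0,"gripper":-1},{"translation":[0,0.006,-0.006],"spin":0,"gripper":-1},{"translation":[0,0.006,-0.006],"spin":0,"gripper":-1},{"translation":[0,0.006,-0.006],"spin":0,"gripper":-1},{"translation":[0,0.006,-0.006],"spin":0,"gripper":-1},{"translation":[0,0.006,-0.006],"spin":0,"gripper":-1},{"translation":[0,0.006,-0.006],"spin":0,"gripper":-1}]}}

```text
t: 8.38
ee_pos: [0.5109, 0.0704, 0.1012]
tcp_rot: [-176.7, -0.0, 80.4]
contact_force: [-54.8, 11.2, 46.0]
width: -0.0002
grasp_force: 29.7
```

```bash
python3 bar.py
```

```text
tool px -0.23843246308504176 -0.0004042729093919347 0.10117987459265487 [-54.8  11.2  46. ]
side 83 flap angle [0.686 0.737 0.809] max r [0.086 0.086 0.087 0.087 0.089]
top 258 flap angle [0.708 0.744 0.793] max r [0.122 0.122 0.123 0.124 0.124]
```

Force is too high: the bar has run up under the fingers' wider part. I'll back off and keep the bar near the tips.

Call:
{"name": "send_rows", "arguments": {"series": [{"translation":[0,-0.006,0],"spin":0,"gripper":-1},{"translation":[0,-0.008,0],"spin":0,"gripper":-1},{"translation":[0,-0.008,0],"spin":0,"gripper":-1},{"translation":[0,-0.006,0],"spin":0,"gripper":-1},{"translation":[0,0,0],"spin":0,"gripper":-1}]}}

```text
t: 8.9
ee_pos: [0.5119, 0.0704, 0.1057]
tcp_rot: [179.9, -0.0, 80.2]
contact_force: [0.4, 0.3, -0.0]
width: -0.0004
grasp_force: 0.0
```

```bash
python3 bar.py
python3 - <<'E'
from h import *
p,d=shot("side");cv2.imwrite("pics/s2.png",cv2.resize(p[90:240,170:320,::-1],(600,600)))
E
```

```text
tool px -0.23750485951459277 -0.0001887728762631602 0.1057317835512126 [ 0.4  0.3 -0. ]
side 75 flap angle [0.641 0.699 0.769] max r [0.086 0.087 0.087 0.089 0.089]
top 276 flap angle [0.705 0.736 0.783] max r [0.123 0.123 0.124 0.124 0.126]
```

View pics/s2.png

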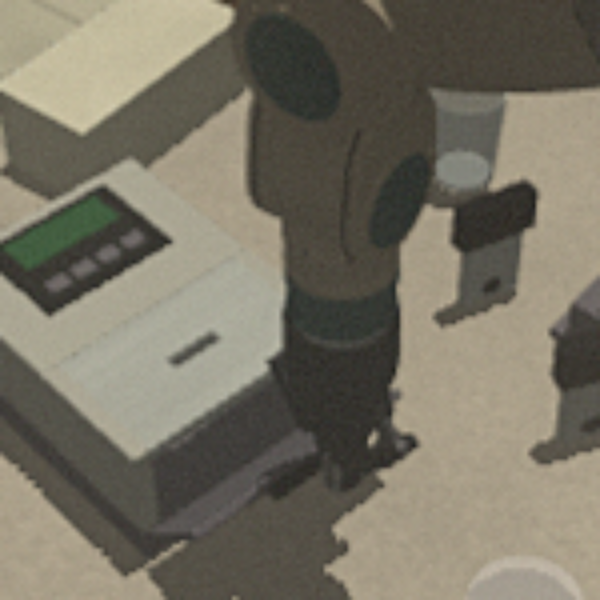

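Flap at about 0.75 rad and fingers free in front of the bar (tips at about (345,480)). I'll raise the tips to just below bar centre and push on.

Call:
{"name": "send_rows", "arguments": {"series": [{"translation":[0,0,-0.008],"spin":0,"gripper":-1},{"translation":[0,0.006,-0.001],"spin":0,"gripper":-1},{"translation":[0,0.006,-0.001],"spin":0,"gripper":-1},{"translation":[0,0.006,-0.003],"spin":0,"gripper":-1},{"translation":[0,0.006,-0.0035],"spin":0,"gripper":-1},{"translation":[0,0.006,-0.0035],"spin":0,"gripper":-1},{"translation":[0,0.006,-0.003],"spin":0,"gripper":-1},{"translation":[0,0,0],"spin":0,"gripper":-1}]}}

```text
t: 9.72
ee_pos: [0.5442, 0.0648, 0.1331]
tcp_rot: [-179.6, 0.0, 80.2]
contact_force: [-22.2, 1.6, 35.1]
width: -0.0002
grasp_force: 19.3
```

```bash
python3 bar.py
```

```text
tool px -0.2047543334510363 -0.00017963595148262035 0.13314551951858544 [-22.2   1.6  35.1]
side 51 flap angle [0.447 0.493 0.534] max r [0.087 0.087 0.087 0.087 0.088]
top 175 flap angle [0.448 0.478 0.543] max r [0.121 0.122 0.123 0.124 0.125]
```

Call:
{"name": "send_rows", "arguments": {"series": [{"translation":[0,-0.008,0],"spin":0,"gripper":-1},{"translation":[0,-0.008,0],"spin":0,"gripper":-1},{"translation":[0,-0.008,0],"spin":0,"gripper":-1},{"translation":[0,-0.006,0],"spin":0,"gripper":-1},{"translation":[0,0,0.008],"spin":0,"gripper":-1},{"translation":[0,0,0.008],"spin":0,"gripper":-1},{"translation":[0,0,0.008],"spin":0,"gripper":-1},{"translation":[0,0,0],"spin":0,"gripper":-1},{"translation":[0,0,0],"spin":0,"gripper":-1}]}}

```text
t: 10.57
ee_pos: [0.517, 0.0693, 0.1029]
tcp_rot: [-179.9, 0.0, 80.2]
contact_force: [-0.5, 1.3, 0.2]
width: 0.0001
grasp_force: 0.0
```

```bash
python3 bar.py
```

```text
tool px -0.23231365081054503 -0.00046367227952341693 0.10290463444472894 [-0.5  1.3  0.2]
side 39 flap angle [0.483 0.523 0.565] max r [0.088 0.088 0.088 0.089 0.089]
top 206 flap angle [0.485 0.515 0.568] max r [0.123 0.123 0.124 0.126 0.126]
```

Call:
{"name": "send_rows", "arguments": {"series": [{"translation":[0,0.006,0],"spin":0,"gripper":-1},{"translation":[0,0.006,0],"spin":0,"gripper":-1},{"translation":[0,0.005,-0.004],"spin":0,"gripper":-1},{"translation":[0,0.005,-0.005],"spin":0,"gripper":-1},{"translation":[0,0.005,-0.005],"spin":0,"gripper":-1},{"translation":[0,0.005,-0.005],"spin":0,"gripper":-1},{"translation":[0,0.005,-0.005],"spin":0,"gripper":-1},{"translation":[0,0.005,-0.004],"spin":0,"gripper":-1}]}}

```text
t: 11.33
ee_pos: [0.5598, 0.0621, 0.1331]
tcp_rot: [180.0, -0.0, 80.2]
contact_force: [-1.3, 0.2, 0.1]
width: 0.0003
grasp_force: 0.7
```

```bash
python3 bar.py
```

```text
tool px -0.18891908978296043 -0.00015645026944919013 0.1331259208769227 [-1.3  0.2  0.1]
side 98 flap angle [0.249 0.308 0.328] max r [0.089 0.089 0.09  0.09  0.091]
top 82 flap angle [0.237 0.281 0.331] max r [0.122 0.123 0.123 0.123 0.123]
```

Call:
{"name": "send_rows", "arguments": {"series": [{"translation":[0,0.005,-0.002],"spin":0,"gripper":-1},{"translation":[0,0.005,-0.002],"spin":0,"gripper":-1},{"translation":[0,0.005,-0.002],"spin":0,"gripper":-1},{"translation":[0,0.005,-0.001],"spin":0,"gripper":-1},{"translation":[0,0.005,-0.001],"spin":0,"gripper":-1},{"translation":[0,0.004,0],"spin":0,"gripper":-1},{"translation":[0,0.004,0],"spin":0,"gripper":-1},{"translation":[0,0.003,0],"spin":0,"gripper":-1},{"translation":[0,0,0],"spin":0,"gripper":-1}]}}

```text
t: 12.18
ee_pos: [0.5934, 0.0563, 0.1407]
tcp_rot: [-179.8, -0.0, 80.2]
contact_force: [-7.1, -0.5, 5.6]
width: 0.0003
grasp_force: 3.9
```

```bash
python3 bar.py
```

```text
tool px -0.1547404011009526 -0.00013927287046407776 0.14071423486559748 [-7.1 -0.5  5.6]Traceback (most recent call last):
  File "bar.py", line 10, in <module>
    k=(r>.04)&(r<.13);print(n,k.sum(),"flap angle",np.percentile(a[k],[10,50,90]).round(3),"max r",np.sort(r)[-5:].round(3) if len(r) else "")
                                                   ~~~~~~~~~~~~~^^^^^^^^^^^^^^^^^
    return _quantile_unchecked(
        a, q, axis, out, overwrite_input, method, keepdims, weights)
    return _ureduce(a,
                    func=_quantile_ureduce_func,
    ...<5 lines>...
                    overwrite_input=overwrite_input,
                    method=method)
    r = func(a, **kwargs)
    result = _quantile(arr,
                       quantiles=q,
    ...<2 lines>...
                       out=out,
                       weights=wgt)
    slices_having_nans = np.isnan(arr[-1, ...])
                                  ~~~^^^^^^^^^
IndexError: index -1 is out of bounds for axis 0 with size 0
```

Call:
{"name": "send_rows", "arguments": {"series": [{"translation":[0,0.003,0],"spin":0,"gripper":-1},{"translation":[0,0.003,0],"spin":0,"gripper":-1},{"translation":[0,0,0],"spin":0,"gripper":-1},{"translation":[0,0,0],"spin":0,"gripper":-1}]}}

```text
t: 12.57
ee_pos: [0.5939, 0.0562, 0.1405]
tcp_rot: [-179.2, 0.0, 80.2]
contact_force: [-17.3, 2.5, 13.0]
width: 0.0002
grasp_force: 10.7
```

Call:
{"name": "send_rows", "arguments": {"series": [{"translation":[0,-0.01,0],"spin":0,"gripper":-1},{"translation":[0,-0.02,0],"spin":0,"gripper":-1},{"translation":[0,-0.02,0],"spin":0,"gripper":-1},{"translation":[0,-0.02,0],"spin":0,"gripper":-1},{"translation":[0,0,-0.03],"spin":0,"gripper":1},{"translation":[0,0,-0.03],"spin":0,"gripper":1},{"translation":[0,0,-0.03],"spin":0,"gripper":1},{"translation":[0,0,-0.03],"spin":0,"gripper":1}]}}

```text
t: 13.23
ee_pos: [0.5317, 0.067, 0.2616]
tcp_rot: [179.9, -0.0, 80.2]
contact_force: [1.1, -0.1, -1.0]
width: 0.0484
grasp_force: 0.0
```

Run:
```python
from h import *
c=np.array([.7459,.0298]);t=np.radians(-9.9);X=np.array([np.cos(t),np.sin(t)]);Y=np.array([-X[1],X[0]])
print(robot.get_obs()["ee_pos"])
for n in("side","top"):
    p,d=shot(n);P=cloud(n,d);x=(P[...,:2]-c)@X;y=(P[...,:2]-c)@Y;z=P[...,2]
    b=(abs(y)<.05)&(abs(x+.15)<.05)&(z>.135)&(z<.17)
    print(n,b.sum(),x[b].mean(),np.percentile(x[b],[2,98]),z[b].max())
    if n=="side": print(slot(n,p,218,177))
    else: print(slot(n,p,245,159))
    cv2.imwrite(f"pics/{n}3.png",cv2.resize(p[90:240,170:320,::-1],(600,600)))
```

```text
[0.53174273 0.06695146 0.26159403]
side 185 -0.1367144356286657 [-0.14063857 -0.12942059] 0.16086430694084186
(array([0.63683222, 0.04846746]), np.float64(83.36065287669666), array([0.05130922, 0.06679739]))
top 50 -0.13839022274353185 [-0.14345607 -0.13201706] 0.1591174072847572
(array([0.67305482, 0.0578212 ]), np.float64(81.8094627047906), array([0.05922242, 0.07321708]))
```

View pics/side3.png

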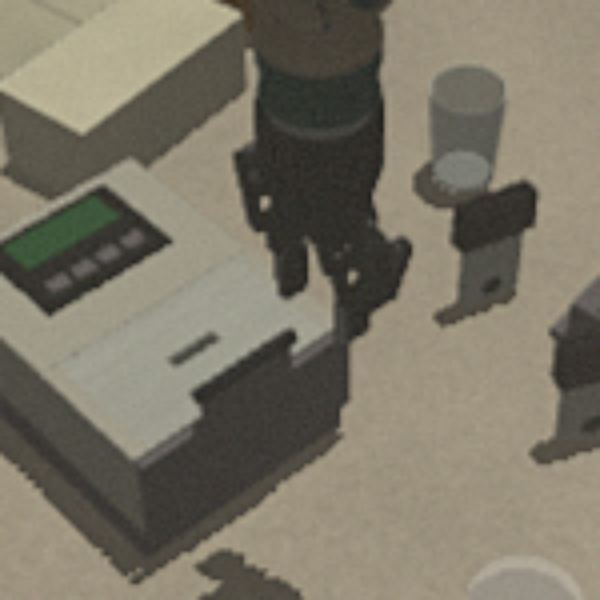

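Side view: flap flush shut with the bar at (245,365), slot at (193,348). Now the plate.

Call:
{"name": "send_rows", "arguments": {"series": [{"translation":[-0.0345,0,0],"spin":-0.0171,"gripper":1},{"translation":[-0.0345,-0.0005,0],"spin":-0.0171,"gripper":1},{"translation":[-0.0345,-0.001,0],"spin":-0.0171,"gripper":1},{"translation":[-0.0345,-0.002,0],"spin":-0.0171,"gripper":1},{"translation":[-0.0345,-0.0025,0],"spin":-0.0171,"gripper":1},{"translation":[-0.0345,-0.003,0],"spin":-0.0171,"gripper":1},{"translation":[-0.0345,-0.0035,0],"spin":-0.0171,"gripper":1},{"translation":[-0.0345,-0.004,0],"spin":-0.0171,"gripper":1},{"translation":[-0.034,-0.005,0],"spin":-0.0171,"gripper":1},{"translation":[-0.0335,-0.0055,0],"spin":-0.0171,"gripper":1},{"translation":[0,0,0],"spin":0,"gripper":1},{"translation":[0,0,0],"spin":0,"gripper":1}]}}

```text
t: 14.33
ee_pos: [0.472, -0.2747, 0.2595]
tcp_rot: [-180.0, -0.0, 89.8]
contact_force: [-1.2, 0.9, -0.4]
width: 0.0858
grasp_force: 0.0
```

Call:
{"name": "send_rows", "arguments": {"series": [{"translation":[0.001,0.003,0.03],"spin":0,"gripper":1},{"translation":[0,0,0.035],"spin":0,"gripper":1},{"translation":[0,0,0.035],"spin":0,"gripper":1},{"translation":[0,0,0.03],"spin":0,"gripper":1},{"translation":[0,0,0.025],"spin":0,"gripper":1},{"translation":[0,0,0.02],"spin":0,"gripper":1},{"translation":[0,0,0.015],"spin":0,"gripper":1},{"translation":[0,0,0.01],"spin":0,"gripper":1},{"translation":[0,0,0],"spin":0,"gripper":1},{"translation":[0,0,0],"spin":0,"gripper":1},{"translation":[0,0,0],"spin":0,"gripper":1}]}}

```text
t: 15.25
ee_pos: [0.4763, -0.2721, 0.0614]
tcp_rot: [179.9, 0.1, 90.0]
contact_force: [0.9, -0.5, 0.0]
width: 0.0851
grasp_force: 0.0
```

Call:
{"name": "send_rows", "arguments": {"series": [{"translation":[-0.001,-0.0005,0.003],"spin":0,"gripper":1},{"translation":[0,0,0],"spin":0,"gripper":0},{"translation":[0,0,0],"spin":0,"gripper":-0.5},{"translation":[0,0,0],"spin":0,"gripper":-1},{"translation":[0,0,0],"spin":0,"gripper":-1},{"translation":[0,0,0],"spin":0,"gripper":-1},{"translation":[0,0,0],"spin":0,"gripper":-1},{"translation":[0,0,0],"spin":0,"gripper":-1},{"translation":[0,0,0],"spin":0,"gripper":-1},{"translation":[0,0,0],"spin":0,"gripper":-1},{"translation":[0,0,0],"spin":0,"gripper":-1},{"translation":[0,0,0],"spin":0,"gripper":-1}], "force": 50}}

```text
t: 16.25
ee_pos: [0.4753, -0.2732, 0.0575]
tcp_rot: [179.9, 0.0, 90.0]
contact_force: [2.7, 0.8, 0.8]
width: 0.0132
grasp_force: 51.2
```

Call:
{"name": "send_rows", "arguments": {"series": [{"translation":[0,0,-0.008],"spin":0,"gripper":-1},{"translation":[0,0,-0.012],"spin":0,"gripper":-1},{"translation":[0,0,-0.02],"spin":0,"gripper":-1},{"translation":[0,0,-0.025],"spin":0,"gripper":-1},{"translation":[0,0,-0.03],"spin":0,"gripper":-1},{"translation":[0,0,-0.03],"spin":0,"gripper":-1},{"translation":[0,0,-0.03],"spin":0,"gripper":-1},{"translation":[0,0,-0.03],"spin":0,"gripper":-1},{"translation":[0,0,-0.015],"spin":0,"gripper":-1},{"translation":[0,0,0],"spin":0,"gripper":-1}]}}

```text
t: 17.08
ee_pos: [0.476, -0.2742, 0.2621]
tcp_rot: [179.7, 0.3, 90.0]
contact_force: [-0.4, -1.3, -0.6]
width: 0.0134
grasp_force: 51.1
```

Call:
{"name": "send_rows", "arguments": {"series": [{"translation":[0.012,0.008,0],"spin":0,"gripper":-1},{"translation":[0.02,0.012,0],"spin":0,"gripper":-1},{"translation":[0.025,0.015,0],"spin":0,"gripper":-1},{"translation":[0.028,0.017,0],"spin":0,"gripper":-1},{"translation":[0.028,0.017,0],"spin":0,"gripper":-1},{"translation":[0.028,0.017,0],"spin":0,"gripper":-1},{"translation":[0.028,0.017,0],"spin":0,"gripper":-1},{"translation":[0.028,0.017,0],"spin":0,"gripper":-1},{"translation":[0.028,0.017,0],"spin":0,"gripper":-1},{"translation":[0.028,0.017,0],"spin":0,"gripper":-1},{"translation":[0.025,0.016,0],"spin":0,"gripper":-1},{"translation":[0.02,0.013,0],"spin":0,"gripper":-1},{"translation":[0.012,0.008,0],"spin":0,"gripper":-1},{"translation":[0.007,0.005,0],"spin":0,"gripper":-1},{"translation":[0,0,0],"spin":0.09,"gripper":-1},{"translation":[0,0,0],"spin":0.084,"gripper":-1},{"translation":[0,0,0],"spin":0,"gripper":-1},{"translation":[0,0,0],"spin":0,"gripper":-1},{"translation":[0,0,0],"spin":0,"gripper":-1}]}}

```text
t: 18.67
ee_pos: [0.6702, 0.0433, 0.257]
tcp_rot: [-179.9, 0.0, 80.1]
contact_force: [-0.4, -0.2, -0.7]
width: 0.0132
grasp_force: 51.0
```

Run:
```python
from h import *
for _ in range(3): 
    o=robot.get_obs();print(o["ee_pos"],o["tcp_rot"],o["contact_force"])
    shot("top")
```

```text
[0.67020034 0.04331255 0.2569908 ] [-1.79945237e+02  2.68816078e-02  8.00762709e+01] [-0.40748501 -0.24676496 -0.651842  ]
[0.67031034 0.04338742 0.25711122] [-1.79960699e+02  2.16530633e-02  8.00618830e+01] [-1.16973095  0.12548713 -1.0163462 ]
[0.67042614 0.04349196 0.25723965] [-1.79977927e+02  1.28540668e-02  8.00485789e+01] [-0.68845767  0.68263848 -0.91186825]
```

Call:
{"name": "send_rows", "arguments": {"series": [{"translation":[0,0.002,0.02],"spin":0,"gripper":-1},{"translation":[0,0,0.025],"spin":0,"gripper":-1},{"translation":[0,0,0.02],"spin":0,"gripper":-1},{"translation":[0,0,0.012],"spin":0,"gripper":-1},{"translation":[0,0,0],"spin":0,"gripper":-1},{"translation":[0,0,0],"spin":0,"gripper":-1},{"translation":[0,0,0],"spin":0,"gripper":-1}]}}

```text
t: 19.4
ee_pos: [0.6737, 0.0437, 0.1818]
tcp_rot: [179.9, -0.0, 80.0]
contact_force: [0.3, -0.5, -0.1]
width: 0.0127
grasp_force: 51.1
```

Run:
```python
from h import *
o=robot.get_obs();print(o["ee_pos"],o["tcp_rot"])
p,d=shot("side");q,_=shot("top")
a=cv2.resize(p[145:205,185:255,::-1],(700,600),interpolation=cv2.INTER_CUBIC)
cv2.imwrite("pics/s4.png",a)
f=np.load("side0.npz")["p"]; np.savez("side4.npz",p=p)
def proj(n,X):
    c=robot.get_calibration(n);K=np.array(c["mtx"]);Y=(np.array(c["world_to_cam"])@np.r_[X,1])[:3];s=np.array([Y[0],-Y[1]])/-Y[2];s=s*(1+c["k1"]*(s@s));return K[:2,:2]@s+K[:2,2]
print("slot",proj("side",[.672,.0426,.12]),"foot expected",proj("side",np.r_[o["ee_pos"][:2],o["ee_pos"][2]-.048]))
# slot in first side image
print("slot side0 centroid:")
g=f.astype(float).mean(-1)[170:185,206:232];w=np.clip(150-g,0,None);w[w<12]=0
vv,uu=np.mgrid[170:185,206:232];m=w>0
xy=cast("side",np.c_[uu[m],vv[m]],.12);w=w[m];c=(w[:,None]*xy).sum(0)/w.sum();print(c)
```

```text
[0.67365176 0.04367726 0.18180845] [ 1.79872193e+02 -1.65354652e-02  8.00374145e+01]
slot [218.35825723 176.95847029] foot expected [217.39899297 173.74425601]
slot side0 centroid:
[0.67300231 0.04310573]
```

View pics/s4.png

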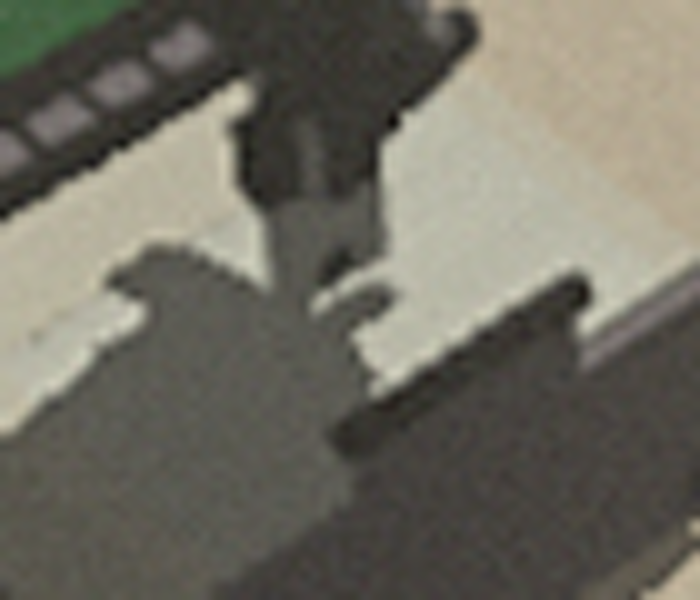

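Side view: blade foot hangs (at about (330,280)) just over where the slot should be (hidden behind it and its shadow). Numbers agree within about 1 mm, so I'll lower gently by feel.

Call:
{"name": "send_rows", "arguments": {"series": [{"translation":[0,-0.0005,0.003],"spin":0,"gripper":-1},{"translation":[0,0,0.003],"spin":0,"gripper":-1},{"translation":[0,0,0.003],"spin":0,"gripper":-1},{"translation":[0,0,0.002],"spin":0,"gripper":-1},{"translation":[0,0,0.002],"spin":0,"gripper":-1},{"translation":[0,0,0.001],"spin":0,"gripper":-1},{"translation":[0,0,0.001],"spin":0,"gripper":-1},{"translation":[0,0,0],"spin":0,"gripper":-1}]}}

```text
t: 20.17
ee_pos: [0.6722, 0.0441, 0.165]
tcp_rot: [-180.0, -0.0, 80.0]
contact_force: [0.6, 0.6, -1.4]
width: 0.0137
grasp_force: 50.9
```

```bash
cat > o.py <<'E'
from h import *
L=[]
for i in range(4):
    o=robot.get_obs();L.append(np.r_[o["ee_pos"]*1000,o["tcp_rot"],o["contact_force"],o["moment"]]);shot("top")
print(np.round(L,2));print(np.mean(L,0).round(2))
E
python3 o.py
```

```text
[[ 6.7222e+02  4.4150e+01  1.6502e+02 -1.7999e+02 -3.0000e-02  8.0040e+01
   6.0000e-01  6.0000e-01 -1.4200e+00  3.2000e-01 -9.0000e-02  5.0000e-02]
 [ 6.7223e+02  4.4100e+01  1.6510e+02 -1.7999e+02 -3.0000e-02  8.0040e+01
   2.7000e-01  9.6000e-01 -1.9000e+00  2.8000e-01 -1.3000e-01  3.0000e-02]
 [ 6.7219e+02  4.4120e+01  1.6512e+02 -1.7998e+02 -3.0000e-02  8.0040e+01
   1.1800e+00  8.7000e-01 -1.8700e+00  3.4000e-01 -1.4000e-01 -1.0000e-02]
 [ 6.7219e+02  4.4120e+01  1.6513e+02 -1.7998e+02 -3.0000e-02  8.0040e+01
   8.0000e-02  4.0000e-01 -6.7000e-01  4.2000e-01 -8.0000e-02 -3.0000e-02]]
[ 6.7220e+02  4.4120e+01  1.6509e+02 -1.7999e+02 -3.0000e-02  8.0040e+01
  5.3000e-01  7.1000e-01 -1.4600e+00  3.4000e-01 -1.1000e-01  1.0000e-02]
```

Call:
{"name": "send_rows", "arguments": {"series": [{"translation":[0,0,0.001],"spin":0,"gripper":-1},{"translation":[0,0,0.001],"spin":0,"gripper":-1},{"translation":[0,0,0.001],"spin":0,"gripper":-1},{"translation":[0,0,0.001],"spin":0,"gripper":-1},{"translation":[0,0,0],"spin":0,"gripper":-1}]}}

```text
t: 20.78
ee_pos: [0.6723, 0.0441, 0.1613]
tcp_rot: [180.0, -0.0, 80.0]
contact_force: [0.4, 2.0, -0.0]
width: 0.0132
grasp_force: 51.2
```

```bash
python3 o.py|tail -1;python3 o.py|tail -1
```

```text
2.4000e-01  2.2300e+00 -6.3000e-01  5.8000e-01 -1.3000e-01  2.0000e-02]
  5.6000e-01  2.8000e+00 -2.1000e-01  7.0000e-01 -1.9000e-01  1.0000e-02]
```

Call:
{"name": "send_rows", "arguments": {"series": [{"translation":[0.0007,0,0],"spin":0,"gripper":-1},{"translation":[0,0,0.001],"spin":0,"gripper":-1},{"translation":[0,0,0.001],"spin":0,"gripper":-1},{"translation":[0,0,0.001],"spin":0,"gripper":-1},{"translation":[0,0,0],"spin":0,"gripper":-1}]}}

```text
t: 21.6
ee_pos: [0.6722, 0.0443, 0.158]
tcp_rot: [-180.0, 0.0, 80.0]
contact_force: [-0.3, 1.0, -1.2]
width: 0.0133
grasp_force: 51.0
```

```bash
python3 o.py|tail -2;python3 o.py|tail -2
```

```text
[ 6.7218e+02  4.4250e+01  1.5801e+02 -1.7998e+02  3.0000e-02  8.0020e+01
 -1.1000e-01  6.8000e-01 -9.5000e-01  1.7000e-01 -9.0000e-02 -0.0000e+00]
[ 6.7217e+02  4.4270e+01  1.5815e+02 -1.7998e+02  3.0000e-02  8.0020e+01
 -1.4000e-01  5.0000e-01 -7.9000e-01  1.2000e-01 -1.0000e-02  3.0000e-02]
```

Call:
{"name": "send_rows", "arguments": {"series": [{"translation":[0.0003,0,0.001],"spin":0,"gripper":-1},{"translation":[0,0,0.0015],"spin":0,"gripper":-1},{"translation":[0,0,0.0015],"spin":0,"gripper":-1},{"translation":[0,0,0.0015],"spin":0,"gripper":-1},{"translation":[0,0,0.0015],"spin":0,"gripper":-1},{"translation":[0,0,0.0015],"spin":0,"gripper":-1},{"translation":[0,0,0.0015],"spin":0,"gripper":-1},{"translation":[0,0,0.0015],"spin":0,"gripper":-1},{"translation":[0,0,0.0015],"spin":0,"gripper":-1},{"translation":[0,0,0.0015],"spin":0,"gripper":-1},{"translation":[0,0,0.0015],"spin":0,"gripper":-1},{"translation":[0,0,0.001],"spin":0,"gripper":-1},{"translation":[0,0,0],"spin":0,"gripper":-1},{"translation":[0,0,0],"spin":0,"gripper":-1}]}}

```text
t: 23.17
ee_pos: [0.6724, 0.0448, 0.1413]
tcp_rot: [-180.0, 0.0, 80.0]
contact_force: [0.6, 0.8, -0.8]
width: 0.0134
grasp_force: 51.1
```

```bash
python3 o.py|tail -2;python3 o.py|tail -2
```

```text
[ 6.7246e+02  4.4830e+01  1.4138e+02  8.9990e+01 -0.0000e+00  8.0030e+01
  2.0000e-01  4.1000e-01 -4.8000e-01 -1.0000e-02  0.0000e+00  1.0000e-02]
[ 6.7250e+02  4.4820e+01  1.4144e+02  1.7999e+02 -0.0000e+00  8.0030e+01
 -2.9000e-01 -3.4000e-01 -7.8000e-01  3.0000e-02 -1.0000e-02 -2.0000e-02]
```

Call:
{"name": "send_rows", "arguments": {"series": [{"translation":[0,0,0.0015],"spin":0,"gripper":-1},{"translation":[0,0,0.0015],"spin":0,"gripper":-1},{"translation":[0,0,0.0015],"spin":0,"gripper":-1},{"translation":[0,0,0.001],"spin":0,"gripper":-1},{"translation":[0,0,0.001],"spin":0,"gripper":-1},{"translation":[0,0,0],"spin":0,"gripper":-1},{"translation":[0,0,0],"spin":0,"gripper":-1},{"translation":[0,0,0],"spin":0,"gripper":-1}]}}

```text
t: 24.23
ee_pos: [0.6725, 0.0448, 0.1349]
tcp_rot: [180.0, -0.0, 80.0]
contact_force: [0.6, 0.3, -0.2]
width: 0.0129
grasp_force: 51.1
```

```bash
python3 o.py|tail -2;python3 o.py|tail -2
python3 - <<'E'
from h import *
p,d=shot("side")
cv2.imwrite("pics/s5.png",cv2.resize(p[135:205,185:265,::-1],(680,595),interpolation=cv2.INTER_CUBIC))
P=cloud("side",d);c=np.array([.7459,.0298]);t=np.radians(-9.9);X=np.array([np.cos(t),np.sin(t)]);Y=np.array([-X[1],X[0]])
x=(P[...,:2]-c)@X;y=(P[...,:2]-c)@Y;z=P[...,2]
for v in range(156,184):
    print(v,[(int(p[v,u].mean()),round(float(x[v,u])*1000),round(float(z[v,u])*1000)) for u in (215,218,221)])
E
```

```text
[ 6.7249e+02  4.4830e+01  1.3491e+02  1.7999e+02 -0.0000e+00  8.0030e+01
  2.2000e-01  1.9000e-01 -7.7000e-01  0.0000e+00  2.0000e-02  2.0000e-02]
[ 6.7245e+02  4.4840e+01  1.3490e+02  1.7999e+02 -0.0000e+00  8.0030e+01
  1.2000e-01 -1.7000e-01 -3.2000e-01  2.0000e-02 -1.0000e-02  0.0000e+00]
156 [(54, -92, 230), (56, -102, 236), (58, -113, 242)]
157 [(56, -91, 225), (54, -99, 229), (51, -112, 238)]
158 [(53, -94, 225), (55, -100, 226), (49, -100, 219)]
159 [(53, -93, 220), (49, -97, 219), (54, -95, 209)]
160 [(53, -92, 216), (51, -89, 206), (53, -90, 200)]Traceback (most recent call last):
  File "<stdin>", line 7, in <module>
ValueError: cannot convert float NaN to integer
```

View pics/s5.png

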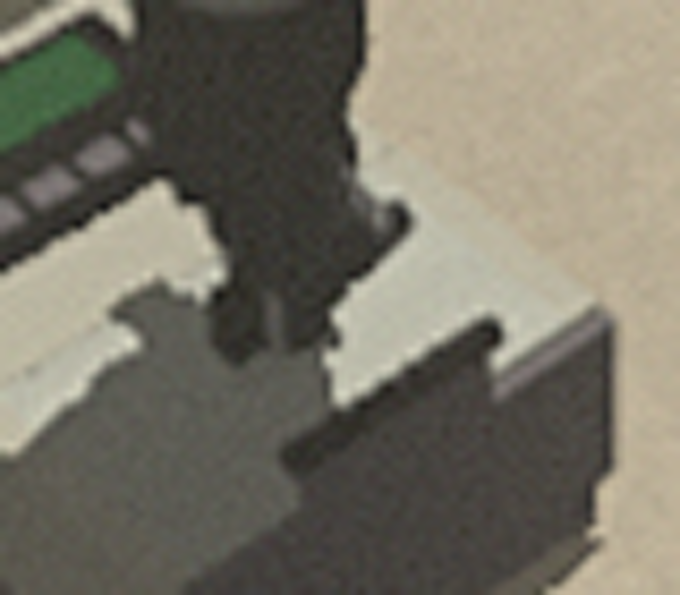

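View: grip's lower left corner at about (235,355), blade entering the slot below it, flap shut. I'll check that corner's height, then hand in.

Run:
```python
from h import *
c=np.array([.7459,.0298]);t=np.radians(-9.9);X=np.array([np.cos(t),np.sin(t)]);Y=np.array([-X[1],X[0]])
K=robot.get_calibration("side")
for z in(.127,.132,.137,.142):
    w=c+X*-.082+Y*.026;Q=(np.array(K["world_to_cam"])@np.r_[w,z,1])[:3];s=np.array([Q[0],-Q[1]])/-Q[2];s*=1+K["k1"]*(s@s)
    uv=np.array(K["mtx"])[:2,:2]@s+np.array(K["mtx"])[:2,2];print(z,uv,(uv-[185,135])*8.5)
```

```text
0.127 [212.83196135 181.02666764] [236.5716715  391.22667495]
0.132 [212.7063863  179.87581249] [235.50428353 381.44440618]
0.137 [212.58008333 178.71806535] [234.4307083  371.60355547]
0.142 [212.45304631 177.55336595] [233.35089363 361.7036106 ]
```

Run:
```python
from h import *
L=[shot("side") for _ in range(6)]
p=np.mean([l[0] for l in L],0).mean(-1);d=np.median([l[1] for l in L],0);P=cloud("side",d)
print(p[168:186,208:228].astype(int));print("z");print(np.nan_to_num(P[168:186,208:228,2]*1000).astype(int))
f=np.load("side4.npz")["p"].mean(-1);print(f[160:180,208:228].astype(int))
```

```text
[[187 158 134  82  45  48  51  56  55  49  51  54  54  54  54  50  49  53
  148 172]
 [184 131  43  39  47  48  49  57  70  61  52  52  51  53  55  50  42  75
  176 194]
 [132  93  40  47  51  49  49  52  72  76  58  53  52  52  53  42  73 147
  186 186]
 [ 90  64  45  47  49  49  50  45  75  82  62  50  50  50  48  53 152 190
  188 183]
 [ 93  74  52  48  47  49  48  49  72  82  62  50  51  53  48  53 177 196
  186 183]
 [ 93  74  52  48  53  49  51  45  72  81  64  51  53  51  47  52 117 179
  186 183]
 [ 92  74  51  46  51  50  49  47  63  79  63  50  52  49  56  72  69 159
  184 181]
 [ 92  82  54  47  48  50  48  45  63  77  65  51  46  53  71  79  70 158
  185 181]
 [ 90  90  75  52  44  45  53  70  79  78  76  65  72  78  81 152 164 179
  182 180]
 [ 89  90  88  76  54  53  71  85  89  82  83  83  87  89  84 175 193 186
  182 181]
 [ 90  91  92  90  82  80  85  87  85  84  86  91  90  89  81 118 174 182
  180 182]
 [ 89  90  92  90  89  88  86  85  82  83  89  88  88  89  86  73 165 186
  184 184]
 [ 87  89  89  89  87  83  84  86  88  89  88  89  91  89  88  76 168 189
  190 
[... 2964 characters left out ...]
 184 182
  180 177]
 [119 135 180 156 101  81  86  83  77  52  45 102 161 167 173 172 179 184
  179 179]
 [ 79  75 117 137 102  80  86  85  77  65 106 173 160 134 117 125 164 178
  184 178]
 [ 85  87  83 100  89  84  84  79 108 163 139 133 100  75  80  80 122 161
  178 177]
 [ 86  86  90  87  84  86  84  80 144 153 101  78  83  82  78  67 143 177
  177 179]
 [ 88  87  91  89  91  87  88  83 115  94  81  85  80  78  77 141 180 184
  183 177]
 [ 86  85  91  84  90  92  87  85  87  82  88  80  76 142 157 178 179 178
  178 179]
 [ 86  87  92  94  85  84  88  86  89  84  85  78 148 186 183 182 177 176
  178 180]
 [ 88  90  88  89  88  89  86  87  83  91  83  87 115 170 181 175 180 178
  177 182]]
```

Depth puts the grip's underside at about 138–140 mm, against a target of 137 mm; I'll lower a touch more.

Call:
{"name": "send_rows", "arguments": {"series": [{"translation":[0,0,0.0008],"spin":0,"gripper":-1},{"translation":[0,0,0.0007],"spin":0,"gripper":-1},{"translation":[0,0,0],"spin":0,"gripper":-1},{"translation":[0,0,0],"spin":0,"gripper":-1},{"translation":[0,0,0],"spin":0,"gripper":-1},{"translation":[0,0,0],"spin":0,"gripper":-1},{"translation":[0,0,0],"spin":0,"gripper":-1},{"translation":[0,0,0],"spin":0,"gripper":-1}]}}

```text
t: 25.65
ee_pos: [0.6724, 0.0448, 0.1333]
tcp_rot: [180.0, -0.0, 80.0]
contact_force: [-0.6, -0.6, 0.3]
width: 0.0132
grasp_force: 51.1
```

```bash
python3 o.py|tail -2; python3 o.py|tail -2; python3 -c "
from h import *
print(robot.sign_off())"
```

```text
[ 6.7243e+02  4.4830e+01  1.3335e+02  1.8000e+02 -0.0000e+00  8.0030e+01
  3.0000e-02 -2.0000e-01 -6.4000e-01  0.0000e+00 -0.0000e+00 -2.0000e-02]
[ 6.7241e+02  4.4830e+01  1.3332e+02  9.0000e+01  0.0000e+00  8.0030e+01
  1.5000e-01  0.0000e+00 -5.8000e-01  1.0000e-02  1.0000e-02  0.0000e+00]
the job is handed in; nothing more can be done
None
```

The job is handed in at about 26 s: I pulled the flap down to its stop and pushed it shut, and the plate now hangs upright in the slot about 33–35 mm deep (estimated) with almost no side force; the wrist force reached about 70 N (limit 120 N) when the bar jammed during closing, and I did not check whether the gripper body was pressing on anything then.

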